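Power the cordless curing box and hold its sprung lid open for loading

ROBOT

A 7-joint arm with a two-finger parallel gripper is mounted at the origin on the work surface. World frame = base frame: x ahead of the robot, y to its left, z up, the work surface at z = 0. Lengths are in m, angles in rad, forces in N, time in s.
With the tool pointing down it reaches from about 0.4 to 0.875 m from the base axis. Payload 6.5 kg.
Tool frame: the origin (TCP) lies at the centre of the arm's flange, where the gripper is bolted on; the fingertips stand 173 mm ahead of it and the grasp point (between the pads) lies 155 mm ahead of it (robot.nose_length is the distance from the TCP to the fingertips, in m); z points along the fingers, y is the line along which they close (so a half turn about z gives the same grasp; the last joint's range is limited). The gripper opens to 85 mm and grips with 20 to 120 N. Pads are 22 mm wide; open, the fingers measure 114 mm over their backs; the gripper's body (76 mm by 85 mm) begins 54 mm behind the grasp point. The pads swing forward as they close: fully open they stand 13 mm farther back than shut.
Start: joints at [-1.261, 0.536, -0.004, 1.538, 0.003, 1.067, -0.071], TCP at [0.239, 0.605, 0.405] pointing down, gripper open.
Joint ranges: [-2.7, 2.7], [-0.37, 2.16], [-1.27, 1.26], [0.24, 2.4], [-1.31, 4.45], [0.19, 1.91], [-2.76, 2.76]. Speed limits (rad/s): [2.39, 2.39, 3.14, 3.14, 3.14, 3.14, 3.14].

INTERFACE

Orientations are given as a unit quaternion [x, y, z, w].
In Python, from bench import get_obs, imaging, robot gives the robot as it stands. The module is installed in compiled form; this text tells all that it offers.
- The arm moves only by the shell command python3 -m creep 'ROWS'. ROWS is JSON, a list of rows, each a list of 5 numbers: the shift along the tool's x, y, z in m, then the turn about the tool's z in units of 5 degrees (1.0 is 5 degrees), then the opening, from 0 (shut) to 1 (fully open). A call has 1 to 20 rows; each row shifts and turns the commanded pose from where the row before left it, along the tool's axes as they then stand; what a row does not reach is not made up. A row lasts 1/12 s, in which the tool goes at most 41.7 mm and 7.16 degrees, less where a joint would pass 70% of its speed; a pose out of reach is approached as far as the arm can. A call with a gripper value outside its range is refused whole. The fingers move at their own pace and stop on an object; the grip force is fixed at half the most. Time passes only in rows, so rows that do not move let the fingers close. It gives the time, the measured TCP pose, the force, the opening and the grip force at its end, in the units of the state.
- get_obs(): the state, without advancing time (a new reading comes with each control period).
- imaging.read_camera(name): name is "side" or "top"; returns the picture (480x640x3 uint8, red, green, blue); there is no depth.
- imaging.camera_model(name): a dict with "fx", "fy", "cx", "cy" (pixels), "world_from_camera" (4x4, takes a point from camera to world coordinates). Camera axes: x right, y up, looking along -z (the intrinsics and any distortion apply to the point x, -y, -z); pixel columns grow to the right and rows downward; lengths in m; the calibration is good to about 2 mm. A picture is of the moment at which its call begins. camera_model takes no time and is no camera call.
- robot.close_job(): hands the job in; it is judged then, once.
The state is a dict: "t": time; "joint_pos": joint angles; "qd": joint speeds; "joint_efforts": joint torques, N m; "ee_pos": TCP position; "eef_rot": TCP orientation; "wrist_force": force on the tool from outside, world axes, zero at the start; "moment": the same for the moment, N m; "finger_gap": opening from 0.0 (shut) to 1.0 (fully open); "gripper_force": force on a finger pad.
Only numpy, scipy, OpenCV 4.12 (cv2) and the standard library are available. Lean on these libraries where they do the work, as an engineer would, in place of code of your own. Each camera call takes 0.05 s, during which the arm holds its last target. There are 200 camera calls.

TASK

Get the cordless curing box ready for me to load: first, with its lid still shut, slide the battery, low nose first, along the shoe beside the box until it clicks fully home, and let go of it. Then raise the sprung lid to 60 degrees from shut and finish while still holding it there, steady, in the gripper's fingers; do not let go, because the lid falls shut by itself. Leave the adapter, jars and glass where they are.

Things in the scene. Friction and masses are not known exactly. Their poses are not given: they have to be found in the camera images.
- curing_box: Fixed bench unit; origin at the centre of its underside, x front (robot side) to back, y left, z up; yaw within 0.2 rad. Grey plinth 250 (x) x 310 (y) x 20 mm; on its right a white box 190 x 170 x 90 mm (centre x +20, y -65; rim z 110 mm) shut by an aluminium lid, on its left (y +105 mm) the battery shoe. The plinth is a flat ledge from its front edge (x -125) to the shoe's mouth (x -35 mm)
- battery_seat (a point): Where the centre of the battery's underside is when fully home: on the plinth's top, at curing_box x +15, y +105, z +20 mm; axes as curing_box, the battery slides to +x. The detent is a sprung ball in each shoe wall, 22 mm ahead of this point; pushing past it takes about 5 to 15 N. A rigid end stop 35 mm tall stands 1 mm beyond home
- shoe_mouth (a point): Middle of the shoe's mouth on the plinth's top, 50 mm before battery_seat. The shoe is a straight channel along x, 90 mm long, 65 mm wide inside; walls 8 mm thick, tops 15.5 mm above the plinth; inward lips, underside 10.5 mm above the plinth, leave a 51 mm gap. Flared guides reach 20 mm to the front of the mouth. Rest the battery on the ledge before it, then slide
- battery: Loose grey battery, about 350 g, 80 (x) x 62 (y) x 60 mm; origin at the centre of its underside, x to its low nose. Foot flange 62 wide, 8 high, a notch each side 22 mm ahead of centre. Above it the body is 46 mm wide (grip across y): 60 mm tall for x -40 to +20, nose 30 mm tall to x +40. Starts upright on the bench left or right of curing_box, nose away from the robot within 0.9 rad
- battery_nose (a point): Middle of the battery's nose end, 40 mm ahead of its origin and 4 mm above its underside
- lid (a joint): Opening angle of the lid in rad: 0 shut, 1.047 = 60 degrees, stop at 1.396 (80 degrees). Weight and a spring shut it from everywhere; at the bar it takes about 2 to 6 N to raise or hold it
- lid_bar (a point): Middle of the lid's bar handle: round steel bar, 12 mm thick, 100 mm between its two posts, along curing_box y, its axis 36 mm above the lid's upper face. With the lid shut it lies 160 mm in front of and 45 mm above the hinge axis, 40 mm behind the lid's front edge. Rigid with the lid; it can turn between pads that close along curing_box x
- lid_hinge (a point): Middle of the hinge axis, parallel to curing_box y, at the back of the box: curing_box x +115, y -65, z +110 mm. The lid is 200 (x) x 176 (y) x 8 mm; its front edge swings up and back, away from the robot
- adapter: Bystander, to be left alone: a plain block-shaped power adapter, 100 x 66 x 40 mm, grey plastic like the battery but with no foot flange and no low nose; origin at the centre of its underside
- jar_tall: Bystander, to be left alone: white paint jar with a lid, 66 mm across, 85 mm tall; origin at the centre of its underside
- jar_mid: Bystander, to be left alone: white paint jar with a lid, 60 mm across, 65 mm tall; origin at the centre of its underside
- jar_low: Bystander, to be left alone: white paint jar with a lid, 64 mm across, 45 mm tall; origin at the centre of its underside
- water_glass: Bystander, to be left alone: open drinking glass, 72 mm across, 90 mm tall; origin at the centre of its underside
Mind the look-alikes: they are no part of the job. What is shaped like the battery but purple or red is not meant.

How it is judged:
On the way:
1. the battery is fully home in its shoe, nose first, and let go, while the lid is still shut (x of battery_nose in the frame of battery_seat between 0.0365 and 0.0435 m and y of battery_nose in the frame of battery_seat between -0.004 and 0.004 m and z of battery_nose in the frame of battery_seat below 0.008 m and angle between the x axis of battery and the x axis of battery_seat, either way round below 0.07 rad and angle between battery's own z axis and vertical below 0.07 rad and contact force between the fingers and battery below 0.1 N and value of joint lid below 0.1 rad), for 0.3 s.
At the end, for the whole second after the job is handed in: The battery is still home in its shoe (within 3.5 mm along it, 4 mm across, turned or tilted less than 4 degrees) and not touched; the lid stands still at 60 degrees, give or take 6, carried by the gripper's fingers (more than 0.5 N) and by nothing else; the program ends holding it so (x of battery_nose in the frame of battery_seat between 0.0365 and 0.0435 m and y of battery_nose in the frame of battery_seat between -0.004 and 0.004 m and z of battery_nose in the frame of battery_seat below 0.008 m and angle between the x axis of battery and the x axis of battery_seat, either way round below 0.07 rad and angle between battery's own z axis and vertical below 0.07 rad and linear speed of battery below 0.02 m/s and contact force between each of the fingers, lid and battery below 0.1 N and value of joint lid between 0.942 and 1.152 rad and velocity of joint lid between -0.05 and 0.05 rad/s and contact force between the fingers and lid above 0.5 N and contact force between lid and adapter below 0.1 N and contact force between lid and jar_tall below 0.1 N and contact force between lid and jar_mid below 0.1 N and contact force between lid and jar_low below 0.1 N and contact force between lid and water_glass below 0.1 N); the arm keeps its last pose, push and grip.
It fails at once if the adapter, a jar or the glass is moved by more than 40 mm (distance of any of adapter, jar_tall, jar_mid, jar_low, water_glass from where it was at the start of the episode above 0.04 m).
It also fails if it takes over 58 s, if anything falls off the work surface, if the arm or the gripper's body presses on something with over 40 N, if the wrist force passes 120 N, or if a joint passes its speed limit or range.

## Working session

There is one attempt and no reset: what is moved stays moved. The work goes in short steps, Python scripts to look and compute and a shell command to move; the robot and the scene stay as the last step left them, time stands still between calls to the robot, and variables do not carry over. Pictures are saved under pics/ and viewed, at most 10 in all, crops included, and the job is handed in when it is done.

```bash
mkdir -p pics
python3 - <<'E'
from bench import get_obs, imaging, robot
import cv2, numpy as np
np.set_printoptions(precision=4,suppress=True)
for n in("side","top"):
    im=imaging.read_camera(n); cv2.imwrite(f"pics/{n}0.png",im[:,:,::-1])
    m=imaging.camera_model(n); print(n,m)
o=get_obs(); print(o["t"],o["ee_pos"],o["eef_rot"],o["finger_gap"],o["wrist_force"])
E
```

```text
side {'fx': 459.1296706846271, 'fy': 459.1296706846271, 'cx': 316.0789656264989, 'cy': 239.8766550645047, 'world_from_camera': array([[ 0.6988,  0.3933, -0.5975, -0.1815],
       [-0.7152,  0.4003, -0.5729, -0.7385],
       [ 0.0138,  0.8277,  0.561 ,  0.7909],
       [ 0.    ,  0.    ,  0.    ,  1.    ]])}
top {'fx': 575.7992415461101, 'fy': 575.7992415461101, 'cx': 320.56357620489575, 'cy': 245.04942837911724, 'world_from_camera': array([[ 0.0173,  0.985 , -0.1715,  0.3055],
       [-0.9998,  0.0158, -0.0104, -0.0478],
       [-0.0075,  0.1717,  0.9851,  1.4428],
       [ 0.    ,  0.    ,  0.    ,  1.    ]])}
0.1 [0.2384 0.6044 0.4039] [ 0.1868  0.9824 -0.0007 -0.0001] 1.0010652286622925 [-0.5743  0.6734 -0.2543]
```

View pics/side0.png

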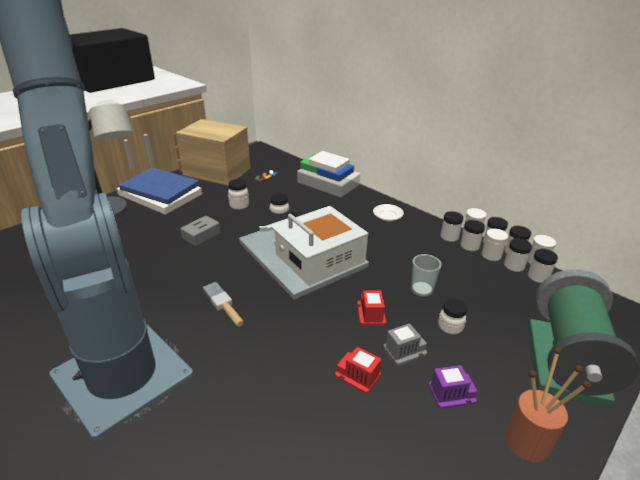

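View pics/top0.png

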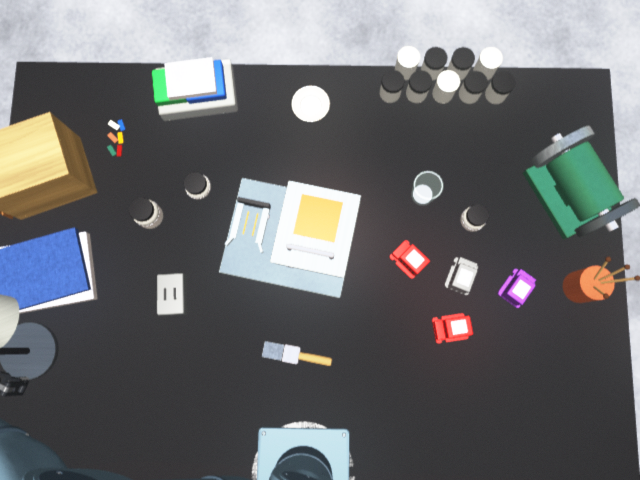

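The side view shows the grey battery at (405,342). Look-alikes are red at (372,307) and (360,368), purple at (453,385), and the plain grey adapter at (200,230). In the top view the battery is at (463,275), the reds at (410,258) and (453,328), the purple at (517,288) and the adapter at (171,294). By the description (grey, flange, nose) I choose the one at (463,275) and check it in a close crop.

Run:
```python
import cv2, numpy as np
t=cv2.imread("pics/top0.png"); s=cv2.imread("pics/side0.png")
def c(im,x,y,w,h,f): return cv2.resize(im[y:y+h,x:x+w],(w*f,h*f),interpolation=cv2.INTER_CUBIC)
a=c(t,435,250,50,50,6); b=c(s,375,315,60,50,6) # 300x300 ,360x300
d=c(t,210,170,160,135,2); e=c(s,230,200,150,95,2)
o=np.zeros((600,700,3),np.uint8); o[:300,:300]=a;o[:300,310:670]=b;o[310:580,:320]=d;o[310:500,330:630]=e
cv2.imwrite("pics/crop1.png",o)
```

```text
(no output)
```

View pics/crop1.png

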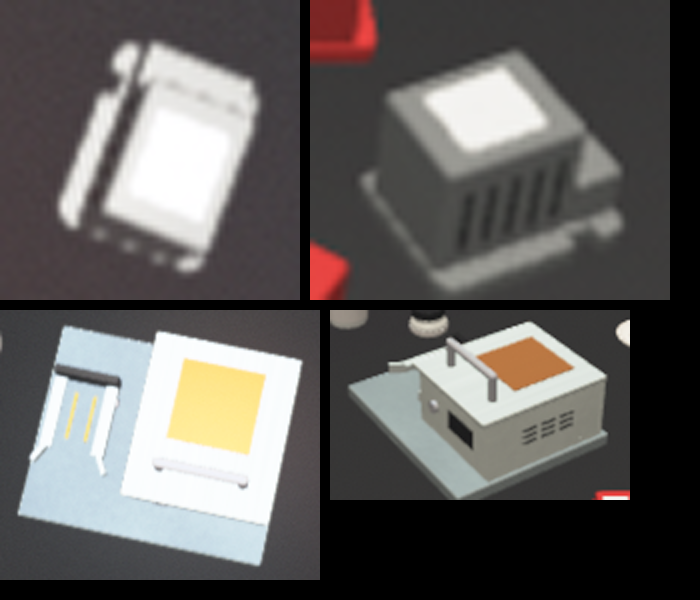

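The crop confirms it: a grey body with foot flange, side notches and a low nose pointing away from the robot, tilted slightly right. Next I measure the battery and box.

```bash
cat > h.py <<'E'
import cv2, numpy as np
from bench import imaging
np.set_printoptions(precision=4,suppress=True)
M={n:imaging.camera_model(n) for n in("side","top")}
def ray(n,u,v):
    m=M[n];T=m["world_from_camera"]
    d=T[:3,:3]@np.array([(u-m["cx"])/m["fx"],-(v-m["cy"])/m["fy"],-1.]);return T[:3,3],d/np.linalg.norm(d)
def plane(n,p,z):
    o,d=ray(n,*p);return o+d*(z-o[2])/d[2]
def tri(pt,ps):
    o1,d1=ray("top",*pt);o2,d2=ray("side",*ps)
    s=np.linalg.lstsq(np.c_[d1,-d2],o2-o1,rcond=None)[0]
    a,b=o1+s[0]*d1,o2+s[1]*d2;return (a+b)/2,np.linalg.norm(a-b)
def proj(n,P):
    m=M[n];T=m["world_from_camera"];q=T[:3,:3].T@(np.asarray(P)-T[:3,3])
    return np.array([m["cx"]+m["fx"]*q[0]/-q[2],m["cy"]-m["fy"]*q[1]/-q[2]])
def blob(im,mask,roi):
    x,y,w,h=roi;k=np.zeros(mask.shape,np.uint8);k[y:y+h,x:x+w]=mask[y:y+h,x:x+w]*255
    c=max(cv2.findContours(k,cv2.RETR_EXTERNAL,cv2.CHAIN_APPROX_NONE)[0],key=cv2.contourArea)
    return c
def quad(c):
    h=cv2.convexHull(c);return cv2.approxPolyN(h,4,ensure_convex=True).reshape(-1,2) 
def cen(c):
    m=cv2.moments(c);return np.array([m["m10"],m["m01"]])/m["m00"]
E
python3 - <<'E'
from h import *
t=cv2.imread("pics/top0.png").astype(int); s=cv2.imread("pics/side0.png").astype(int)
print("vals top label/side face", t[277,463],t[292,455],t[262,455], s[335,404],s[327,400])
print("plinth/lid", t[270,240],t[200,350],s[250,270],s[240,350])
lt=blob(t,t.min(2)>252,(445,262,30,30)); ls=blob(s,s.min(2)>200,(385,320,35,30))
print("label",cen(lt),cen(ls),cv2.contourArea(lt),cv2.contourArea(ls),tri(cen(lt),cen(ls)))
print(quad(lt),quad(ls), cv2.minAreaRect(lt))
print([plane("top",q,.06) for q in quad(lt)]); print([plane("side",q,.06) for q in quad(ls)])
ft=blob(t,t.max(2)>110,(435,250,50,50)); print("foot outline",quad(ft),cv2.minAreaRect(ft))
tb=t[...,0]-t[...,2]
pl=blob(t,(t.min(2)>120),(210,165,165,140)); print("box+plinth hull",cv2.approxPolyDP(cv2.convexHull(pl),3,True).reshape(-1,2))
ld=blob(t,(t.min(2)>235),(270,170,100,110)); print("lid",quad(ld))
o=blob(t,(t[...,2]-t[...,0]>60),(270,170,100,110)); os=blob(s,(s[...,2]-s[...,0]>60),(290,205,80,40))
print("orange",cen(o),cen(os),tri(cen(o),cen(os)),quad(o),quad(os))
E
```

```text
vals top label/side face [255 254 255] [70 68 75] [168 170 172] [240 243 243] [136 142 143]
plinth/lid [230 220 199] [253 252 250] [173 176 163] [167 177 174]
label [464.4241 276.9862] [403.8928 332.874 ] 145.0 141.5 (array([ 0.4738, -0.3813,  0.0605]), np.float64(0.000293956200627733))
[[472 273]
 [468 285]
 [456 281]
 [461 268]] [[415 335]
 [402 340]
 [393 331]
 [406 326]] ((464.489013671875, 276.9050598144531), (12.131877899169922, 13.840593338012695), 19.98310661315918)
[array([ 0.4837, -0.3997,  0.06  ]), array([ 0.4545, -0.3893,  0.06  ]), array([ 0.4637, -0.3608,  0.06  ]), array([ 0.4954, -0.3736,  0.06  ])]
[array([ 0.4863, -0.402 ,  0.06  ]), array([ 0.454 , -0.3906,  0.06  ]), array([ 0.4619, -0.3608,  0.06  ]), array([ 0.4951, -0.3721,  0.06  ])]
foot outline [[480 264]
 [468 296]
 [443 286]
 [455 254]] ((461.5, 275.0), (26.925823211669922, 33.79655075073242), 21.801406860351562)
box+plinth hull [[242 178]
 [290 180]
 [360 195]
 [339 297]
 [219 272]]
lid [[360 195]
 [343 277]
 [270 262]
 [288 181]]
orange [317.7116 217.6552] [326.7767 226.2114] (array([ 0.6017, -0.0264,  0.1192]), np.float64(0.001063143999530625)) [[342 202]
 [334 242]
 [293 233]
 [302 194]] [[352 229]
 [322 240]
 [303 223]
 [330 213]]
```

Run:
```python
from h import *
t=cv2.imread("pics/top0.png").astype(int); s=cv2.imread("pics/side0.png").astype(int)
def wr(n,c,z,name):
    P=np.array([plane(n,q,z)[:2]*1000 for q in c.reshape(-1,2)],np.float32)
    r=cv2.minAreaRect(P); print(name,n,np.array(r[0]),np.array(r[1]),round(r[2],2))
lt=blob(t,t.min(2)>240,(445,262,30,30)); ls=blob(s,s.min(2)>195,(385,320,35,30))
wr("top",lt,.06,"label");wr("side",ls,.06,"label")
o=blob(t,(t[...,2]-t[...,0]>60),(270,170,100,110)); os=blob(s,(s[...,2]-s[...,0]>60),(290,205,80,40))
wr("top",o,.119,"orange");wr("side",os,.119,"orange")
wr("top",blob(t,(t.min(2)>235),(270,170,100,110)),.118,"lid")
q=lambda p,z:plane("top",p,z)*1000
print("foot rl,fl",q((443.5,285.5),8),) if 0 else None
print("foot RL,FL(left edge)",[plane("top",p,.008)*1000 for p in((445.5,285.5),(456,257.5))])
print("plinth FL FR RL",[plane("top",p,.02)*1000 for p in((219,272),(339,297),(242,178))])
print("plinth side FL FR RR",[plane("side",p,.02)*1000 for p in((240,241),(293,290),(367,262))])
print("bar L",tri((289,247),(290,217)),"R",tri((331,256),(311.5,234)))
```

```text
label top [ 473.5629 -381.2274] [32.5067 37.8659] 68.54
label side [ 474.392  -380.4818] [30.8578 36.2079] 67.73
orange top [601.6035 -25.8506] [98.4303 97.6311] 78.65
orange side [603.2505 -24.1601] [99.2921 99.541 ] 79.34
lid top [576.2439 -20.8352] [175.002  198.5789] 79.04
foot RL,FL(left edge) [array([ 457.8979, -346.1296,    8.    ]), array([ 528.9976, -373.9001,    8.    ])]
plinth FL FR RL [array([481.0494, 219.0088,  20.    ]), array([423.7967, -80.5875,  20.    ]), array([724.4356, 171.5407,  20.    ])]
plinth side FL FR RR [array([473.9897, 202.9242,  20.    ]), array([432.5346, -70.4067,  20.    ]), array([ 662.2347, -128.5057,   20.    ])]
bar L (array([0.5247, 0.0371, 0.1537]), np.float64(0.0010351970787220222)) R (array([ 0.5068, -0.0596,  0.153 ]), np.float64(0.00386458208474249))
```

Heights triangulate to 0.0605 (battery top) and 0.119 (lid face), which agrees with the text.

- **Box:** origin (574,45) mm, yaw -11°.
- **Seat:** about (608,146).
- **Battery:** body-top centre (474,-381), yaw -21.7°. The tool's y axis already lies at 68.5°, which suits that yaw.

I travel at height, going around the base.

```bash
python3 -m creep '[[-0.025,-0.020,0,0,1],[-0.025,-0.020,0,0,1],[-0.025,-0.020,0,0,1],[-0.025,-0.020,0,0,1],[-0.025,-0.020,0,0,1],[-0.025,-0.020,0,0,1],[-0.025,-0.020,0,0,1],[-0.025,-0.020,0,0,1],[-0.025,-0.020,0,0,1],[-0.025,-0.020,0,0,1],[-0.025,-0.020,0,0,1],[-0.025,-0.020,0,0,1],[-0.025,-0.020,0,0,1],[-0.025,-0.020,0,0,1],[-0.025,-0.020,0,0,1],[-0.025,-0.020,0,0,1],[-0.025,-0.020,0,0,1],[-0.025,-0.020,0,0,1]]'
cat >> h.py <<'E'
from bench import get_obs
from scipy.spatial.transform import Rotation as Ro
def togo(xyz,yaw_y):
    "tool-axis shift to TCP target and turn (5deg units) to bring tool y to world angle yaw_y (deg)"
    o=get_obs();R=Ro.from_quat(o["eef_rot"]).as_matrix()
    d=R.T@(np.array(xyz)-o["ee_pos"]);a=np.degrees(np.arctan2(R[1,1],R[0,1]))
    tu=-(yaw_y-a);tu=(tu+90)%180-90
    print("t",o["t"],"ee",o["ee_pos"],"tooly",a,"tilt",np.degrees(np.arccos(-R[2,2])),"GO",d,"turn",tu/5,"gap",o["finger_gap"],"F",np.array(o["wrist_force"]),"q",np.array(o["joint_pos"]))
E
python3 -c "
from h import *
togo((.474,-.381,.40),68.3)"
```

```text
t: 1.6
ee_pos: [0.5254, 0.1031, 0.4045]
eef_rot: [0.187, 0.982, -0.0, -0.0]
wrist_force: [0.2, 0.7, 0.2]
finger_gap: 0.997
gripper_force: 0.0
t 1.6 ee [0.5254 0.1031 0.4045] tooly 68.47637436255721 tilt 0.028142236520906406 GO [-0.1298 -0.4692  0.0046] turn 0.035274872511442366 gap 0.997250835176965 F [0.1559 0.6669 0.2318] q [-0.4348  0.3432  0.1956  1.8525 -0.0803  0.9539  0.9913]
```

```bash
python3 -m creep '[[-0.008,-0.029,0,0,1],[-0.008,-0.029,0,0,1],[-0.008,-0.029,0,0,1],[-0.008,-0.029,0,0,1],[-0.008,-0.029,0,0,1],[-0.008,-0.029,0,0,1],[-0.008,-0.029,0,0,1],[-0.008,-0.029,0,0,1],[-0.008,-0.029,0,0,1],[-0.008,-0.029,0,0,1],[-0.008,-0.029,0,0,1],[-0.008,-0.029,0,0,1],[-0.008,-0.029,0,0,1],[-0.008,-0.029,0,0,1],[-0.008,-0.029,0,0,1],[-0.008,-0.029,0,0,1],[0,0,0,0,1],[0,0,0,0,1]]'
python3 -c "
from h import *
togo((.474,-.381,.198),68.3)
cv2.imwrite('pics/s1.png',imaging.read_camera('side')[150:450,280:600,::-1].repeat(2,0).repeat(2,1))"
```

```text
t: 3.1
ee_pos: [0.4728, -0.3757, 0.4042]
eef_rot: [0.189, 0.982, -0.0, -0.0]
wrist_force: [-0.7, 0.8, -0.2]
finger_gap: 0.999
gripper_force: 0.0
t 3.1 ee [ 0.4728 -0.3757  0.4042] tooly 68.25971127259476 tilt 0.06714988657463161 GO [-0.0033 -0.0043  0.2062] turn -0.008057745481048073 gap 0.9987586712775721 F [-0.6849  0.7901 -0.2245] q [ 0.3288  0.4751  0.3675  1.684  -0.193   1.0191  1.9522]
```

View pics/s1.png

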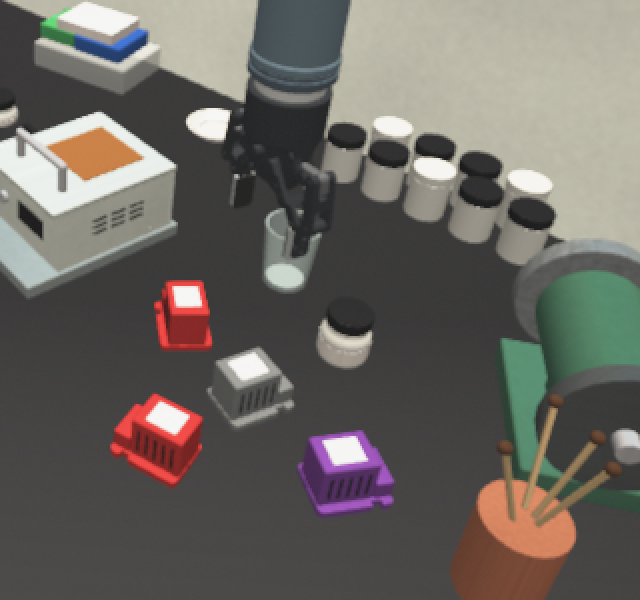

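The gripper hangs over the battery with free space for its fingers on both sides; the battery is at about (250,385) in this crop. I descend and close.

```bash
python3 -m creep '[[-0.003,-0.004,0.02,0,1],[0,0,0.02,0,1],[0,0,0.02,0,1],[0,0,0.02,0,1],[0,0,0.02,0,1],[0,0,0.02,0,1],[0,0,0.02,0,1],[0,0,0.02,0,1],[0,0,0.02,0,1],[0,0,0.014,0,1],[0,0,0.01,0,1],[0,0,0,0,1]]'
python3 -m creep '[[0,0,0,0,0],[0,0,0,0,0],[0,0,0,0,0],[0,0,0,0,0],[0,0,0,0,0],[0,0,0,0,0],[0,0,0,0,0],[0,0,0,0,0],[0,0,0,0,0],[0,0,0,0,0]]'
```

```text
t: 4.15
ee_pos: [0.4749, -0.3774, 0.1988]
eef_rot: [0.186, 0.983, 0.001, -0.001]
wrist_force: [-0.3, -0.2, 0.3]
finger_gap: 0.998
gripper_force: 0.0
t: 4.98
ee_pos: [0.4756, -0.3797, 0.2023]
eef_rot: [0.187, 0.982, -0.001, 0.001]
wrist_force: [-0.5, -0.9, 6.7]
finger_gap: 0.529
gripper_force: 63.3
```

```bash
python3 -m creep '[[0,0,-0.01,0,0],[0,0,-0.02,0,0],[0,0,-0.025,0,0],[0,0,-0.025,0,0],[0,0,-0.025,0,0],[0,0,-0.025,0,0],[0,0,-0.025,0,0],[0,0,-0.025,0,0],[0,0,-0.02,0,0],[0,0,0,0,0]]'
python3 -m creep '[[0.0105,0.0286,0,0,0],[0.0105,0.0286,0,0,0],[0.0105,0.0286,0,0,0],[0.0105,0.0286,0,0,0],[0.0105,0.0286,0,0,0],[0.0105,0.0286,0,0,0],[0.0105,0.0286,0,0,0],[0.0105,0.0286,0,0,0],[0.0105,0.0286,0,0,0],[0.0105,0.0286,0,0,0],[0.0105,0.0286,0,0,0],[0.0105,0.0286,0,0,0],[0.0105,0.0286,0,0,0],[0.0105,0.0286,0,0,0],[0.0105,0.0286,0,0,0],[0.0105,0.0286,0,0,0],[0.0105,0.0286,0,-0.7,0],[0.0105,0.0286,0,-0.7,0],[0,0,0,-0.74,0],[0,0,0,0,0]]'
python3 -c "
from h import *
togo((.4897,.1687,.226),79)"
```

```text
t: 5.82
ee_pos: [0.4757, -0.3796, 0.4055]
eef_rot: [0.187, 0.982, -0.001, 0.003]
wrist_force: [0.2, 0.1, -3.5]
finger_gap: 0.53
gripper_force: 62.4
t: 7.48
ee_pos: [0.4853, 0.1714, 0.3995]
eef_rot: [0.091, 0.996, -0.0, -0.001]
wrist_force: [-0.1, -0.9, -4.7]
finger_gap: 0.533
gripper_force: 62.9
t 7.4833 ee [0.4853 0.1714 0.3995] tooly 79.55259960597695 tilt 0.13147230122436215 GO [-0.0052 -0.0018  0.1735] turn 0.11051992119539022 gap 0.5331729557399999 F [-0.0578 -0.9463 -4.6572] q [-0.5257  0.3126  0.1202  1.9041 -0.047   0.9297  1.0054]
```

```bash
python3 -m creep '[[-0.0052,-0.0018,0.02,0.1,0],[0,0,0.025,0,0],[0,0,0.025,0,0],[0,0,0.025,0,0],[0,0,0.025,0,0],[0,0,0.025,0,0],[0,0,0.014,0,0],[0,0,0.007,0,0],[0,0,0,0,0]]'
python3 - <<'E'
from h import *
togo((.4897,.1687,.222),79)
t=imaging.read_camera('top')[:,:,::-1];s=imaging.read_camera('side')[:,:,::-1]
cv2.imwrite('pics/t2f.png',t);cv2.imwrite('pics/s2f.png',s)
a=cv2.resize(t[170:300,205:305],(400,520),interpolation=cv2.INTER_CUBIC);b=cv2.resize(s[170:300,200:300],(400,520),interpolation=cv2.INTER_CUBIC)
cv2.imwrite('pics/c2.png',np.hstack([a,b]))
E
```

```text
t: 8.23
ee_pos: [0.4903, 0.1654, 0.233]
eef_rot: [0.1, 0.995, -0.001, -0.002]
wrist_force: [0.2, -0.2, -3.0]
finger_gap: 0.534
gripper_force: 62.8
t 8.2333 ee [0.4903 0.1654 0.233 ] tooly 78.52692707098628 tilt 0.22888361346878447 GO [0.0013 0.0032 0.011 ] turn -0.09461458580274495 gap 0.5343192650996016 F [ 0.1989 -0.2214 -2.9796] q [-0.4847  0.5801  0.0919  1.9984 -0.092   0.5709  1.0404]
```

View pics/c2.png

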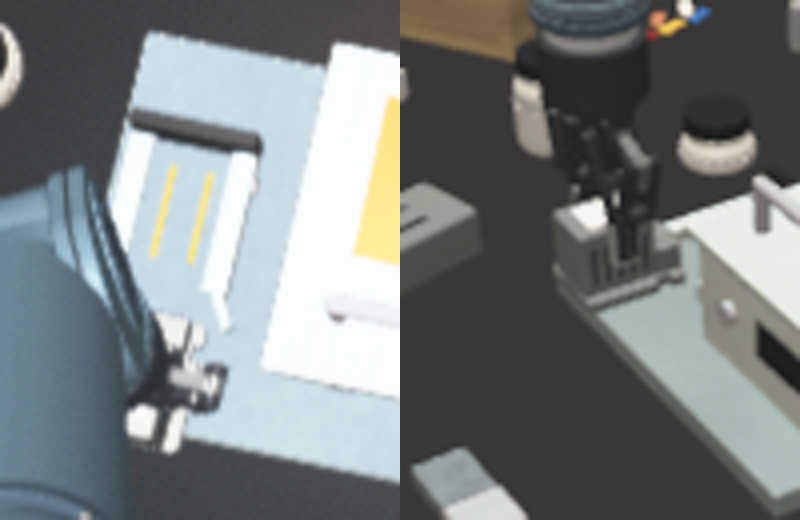

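The crop shows the battery upright on the grip just before the flares (nose at about (185,325) in the left half) and roughly in line with the shoe. I measure the shoe's centreline from its two yellow strips and its lips, and average the TCP readings.

Run:
```python
from h import *
t=cv2.imread("pics/top0.png").astype(int)
ex=np.array([np.cos(np.radians(-11)),np.sin(np.radians(-11))]);ey=np.array([-ex[1],ex[0]]);O=np.array([573.8,45.4])
loc=lambda P:np.array([(P[:2]*1000-O)@ex,(P[:2]*1000-O)@ey])
y=(t[...,2]-t[...,0]>25).astype(np.uint8); y[:,:235]=0;y[:,272:]=0;y[:195]=0;y[245:]=0
n,l,st,c=cv2.connectedComponentsWithStats(y)
for i in range(1,n):
    if st[i,4]>8:
        v,u=np.nonzero(l==i);P=np.array([loc(plane("top",(a,b),.02)) for a,b in zip(u,v)],np.float32)
        f=cv2.fitLine(P,cv2.DIST_L2,0,0,0,0).ravel();print("strip mean local",P.mean(0),"slope deg",np.degrees(np.arctan(f[1]/f[0])),P[:,0].min(),P[:,0].max())
# lips: white runs crossing at local x -25,0,20 on plane z=.0355, profile along local y
for z in(.0355,):
  for x in(-25,-10,5,20):
    ys=np.arange(60,150,1.0);v=[]
    for yy in ys:
        w=(O+x*ex+yy*ey)/1000;p=proj("top",(w[0],w[1],z));v.append(cv2.getRectSubPix(t[...,2].astype(np.float32),(1,1),p.astype(np.float32).tolist())[0,0])
    v=np.array(v);k=v>228;e=ys[1:][np.diff(k.astype(int))!=0];print(x,e,np.round(v[::6]))
```

```text
strip mean local [ 11.8159 117.5089] slope deg -0.047255076 -15.986687 42.502422
strip mean local [12.7681 93.5558] slope deg 0.33680767 -15.77948 42.144535
-25 [ 66.  81. 132. 147.] [195. 236. 251. 247. 201. 200. 201. 201. 200. 201. 200. 199. 234. 251.
 246.]
-10 [ 66.  81.  89.  94. 113. 118. 131. 147.] [195. 234. 251. 246. 204. 239. 204. 200. 202. 240. 202. 198. 241. 251.
 249.]
5 [ 66.  81.  90.  93. 113. 118. 132. 147.] [197. 240. 251. 248. 201. 236. 201. 198. 200. 241. 205. 201. 240. 251.
 246.]
20 [ 66.  81.  89.  94. 113. 117. 131. 147.] [197. 235. 251. 247. 204. 242. 203. 200. 200. 238. 206. 200. 238. 251.
 248.]
```

```bash
python3 -m creep '[[0,0,0,0,0],[0,0,0,0,0]]'; python3 -c "
from h import *
togo((.4897,.1687,.222),79)"
```

```text
t: 8.5
ee_pos: [0.4917, 0.1667, 0.2358]
eef_rot: [0.099, 0.995, 0.0, 0.001]
wrist_force: [-1.5, -0.3, -2.7]
finger_gap: 0.528
gripper_force: 62.8
t 8.5 ee [0.4917 0.1667 0.2358] tooly 78.63992841117917 tilt 0.12554404180369516 GO [0.0024 0.0015 0.0138] turn -0.07201431776416597 gap 0.5281760868866661 F [-1.478  -0.269  -2.6506] q [-0.4855  0.5758  0.0915  1.9958 -0.092   0.5716  1.0411]
```

```bash
cat >> h.py <<'E'
def avg(n=12):
    E=[];A=[];F=[]
    for _ in range(n):
        imaging.read_camera("top");o=get_obs();R=Ro.from_quat(o["eef_rot"]).as_matrix()
        E.append(o["ee_pos"]);A.append(np.degrees(np.arctan2(R[1,1],R[0,1])));F.append(o["wrist_force"])
    E=np.array(E);print("t",o["t"],"ee",E.mean(0),"sd",E.std(0),"tooly",np.mean(A),np.std(A),"F",np.mean(F,0))
    return E.mean(0),np.mean(A)
ex=np.array([np.cos(np.radians(-11)),np.sin(np.radians(-11))]);ey=np.array([-ex[1],ex[0]])
seat=np.array([608.7,146.7])
def rel(e): # TCP relative to seat in seat axes mm
    d=e[:2]*1000-seat;return np.array([d@ex,d@ey,e[2]*1000])
E
python3 -c "
from h import *
e,a=avg();print(rel(e))"
```

```text
t 9.1 ee [0.4913 0.1667 0.235 ] sd [0.0001 0.     0.0003] tooly 78.66737231795554 0.007540968511932371 F [ 0.0072 -0.2747 -3.4269]
[-119.0807   -2.7496  235.0349]
```

```bash
python3 -m creep '[[0,0.0028,0,-0.07,0],[0,0,0.005,0,0],[0,0,0.004,0,0],[0,0,0.002,0,0],[0,0,0,0,0],[0,0,0,0,0],[0,0,0,0,0]]'
python3 -c "
from h import *
e,a=avg(4);print(rel(e))"
```

```text
t: 9.68
ee_pos: [0.4918, 0.1694, 0.2237]
eef_rot: [0.096, 0.995, -0.0, 0.0]
wrist_force: [1.1, 0.9, -3.3]
finger_gap: 0.529
gripper_force: 62.8
t 9.8833 ee [0.4918 0.1694 0.2238] sd [0. 0. 0.] tooly 79.01550154755353 0.002394440866942806 F [ 0.227   0.0883 -3.8609]
[-119.0757   -0.0295  223.8149]
```

```bash
python3 -m creep '[[0,0,0.001,0,0],[0,0,0.0,0,0],[0,0,0.0,0,0],[0,0,0,0,0]]'
python3 -m creep '[[0,0,0.001,0,0],[0,0,0.0,0,0],[0,0,0.0,0,0],[0,0,0,0,0]]'
python3 -c "
from h import *
e,a=avg(4);print(rel(e))"
```

```text
t: 10.22
ee_pos: [0.4917, 0.1694, 0.2227]
eef_rot: [0.096, 0.995, -0.0, 0.0]
wrist_force: [0.2, 1.5, -5.4]
finger_gap: 0.53
gripper_force: 62.8
t: 10.55
ee_pos: [0.4918, 0.1695, 0.2222]
eef_rot: [0.096, 0.995, 0.0, 0.0]
wrist_force: [-2.2, -0.4, 5.3]
finger_gap: 0.526
gripper_force: 63.8
t 10.75 ee [0.4918 0.1695 0.2222] sd [0. 0. 0.] tooly 79.02108719568855 0.0009653840043961858 F [-2.8487 -0.6417  5.9222]
[-119.117     0.0322  222.2206]
```

```bash
python3 -m creep '[[-0.005,0,-0.0005,0,0],[-0.01,0,0,0,0],[-0.01,0,0,0,0],[-0.01,0,0,0,0],[-0.005,0,0,0,0],[0,0,0,0,0],[0,0,0,0,0]]'
python3 -c "
from h import *
e,a=avg(4);print(rel(e))"
```

```text
t: 11.33
ee_pos: [0.532, 0.1614, 0.2223]
eef_rot: [0.096, 0.995, 0.0, 0.001]
wrist_force: [0.7, -0.1, -1.4]
finger_gap: 0.532
gripper_force: 63.3
t 11.5333 ee [0.5313 0.1617 0.2223] sd [0.0002 0.0001 0.    ] tooly 79.01442526703502 0.011339549427619314 F [ 1.5299 -0.6501 -0.7715]
[-78.8548  -0.0655 222.2594]
```

```bash
python3 -m creep '[[-0.007,0,0,0,0],[-0.01,0,0,0,0],[-0.01,0,0,0,0],[-0.01,0,0,0,0],[-0.007,0,0,0,0],[0,0,0,0,0],[0,0,0,0,0]]'
python3 -c "
from h import *
e,a=avg(4);print(rel(e))"
python3 -m creep '[[-0.004,0,0,0,0],[-0.004,0,0,0,0],[-0.004,0,0,0,0],[-0.004,0,0,0,0],[-0.002,0,0,0,0],[0,0,0,0,0],[0,0,0,0,0]]'
python3 -c "
from h import *
e,a=avg(4);print(rel(e))"
```

```text
t: 12.12
ee_pos: [0.5743, 0.1532, 0.2223]
eef_rot: [0.096, 0.995, -0.0, 0.0]
wrist_force: [1.5, -1.5, 0.5]
finger_gap: 0.528
gripper_force: 63.6
t 12.3167 ee [0.5742 0.1532 0.2223] sd [0. 0. 0.] tooly 79.02051946859766 0.0007607604773098716 F [ 1.359  -1.7341 -0.358 ]
[-35.0827  -0.1819 222.2661]
t: 12.9
ee_pos: [0.5888, 0.1508, 0.2225]
eef_rot: [0.095, 0.995, -0.0, -0.005]
wrist_force: [-13.8, -0.8, 17.3]
finger_gap: 0.528
gripper_force: 65.6
t 13.1 ee [0.5888 0.1508 0.2225] sd [0. 0. 0.] tooly 79.07339919829064 0.0021566537973919868 F [-14.0652  -0.8601  18.1183]
[-20.369    0.2464 222.5138]
```

```bash
python3 -m creep '[[-0.003,0,0,0,0],[-0.003,0,0,0,0],[0,0,0,0,0],[0,0,0,0,0],[0,0,0,0,0]]'
python3 -c "
from h import *
e,a=avg(3);print(rel(e))"
python3 -m creep '[[-0.002,0,0,0,0],[-0.002,0,0,0,0],[0,0,0,0,0],[0,0,0,0,0]]'
python3 -c "
from h import *
e,a=avg(3);print(rel(e))"
```

```text
t: 13.52
ee_pos: [0.5952, 0.1495, 0.2225]
eef_rot: [0.095, 0.995, -0.0, -0.004]
wrist_force: [-11.7, -0.5, 15.1]
finger_gap: 0.53
gripper_force: 65.0
t 13.6667 ee [0.5952 0.1495 0.2225] sd [0. 0. 0.] tooly 79.05939725144147 0.0018143514627443412 F [-11.0476  -0.798   15.4184]
[-13.7647   0.1905 222.4826]
t: 14.0
ee_pos: [0.6001, 0.1484, 0.2224]
eef_rot: [0.096, 0.995, -0.0, -0.002]
wrist_force: [-5.5, -1.4, 8.9]
finger_gap: 0.529
gripper_force: 64.4
t 14.15 ee [0.6002 0.1484 0.2224] sd [0. 0. 0.] tooly 79.03497543789842 0.00036551982065748605 F [-5.9625 -1.2939  9.4035]
[ -8.6736   0.049  222.3852]
```

```bash
python3 -m creep '[[-0.001,0,0,0,0],[0,0,0,0,0],[0,0,0,0,0],[0,0,0,0,0]]'
python3 -m creep '[[-0.001,0,0,0,0],[0,0,0,0,0],[0,0,0,0,0],[0,0,0,0,0]]'
python3 -m creep '[[-0.001,0,0,0,0],[0,0,0,0,0],[0,0,0,0,0],[0,0,0,0,0]]'
python3 -c "
from h import *
e,a=avg(3);print(rel(e))"
```

```text
t: 14.48
ee_pos: [0.6015, 0.1481, 0.2223]
eef_rot: [0.096, 0.995, -0.0, -0.002]
wrist_force: [-5.4, -1.5, 7.3]
finger_gap: 0.525
gripper_force: 64.2
t: 14.82
ee_pos: [0.602, 0.1481, 0.2224]
eef_rot: [0.095, 0.995, -0.0, -0.002]
wrist_force: [-8.8, -1.6, 9.3]
finger_gap: 0.528
gripper_force: 64.7
t: 15.15
ee_pos: [0.6024, 0.1481, 0.2225]
eef_rot: [0.095, 0.995, -0.0, -0.003]
wrist_force: [-10.2, -0.6, 13.0]
finger_gap: 0.53
gripper_force: 65.1
t 15.3 ee [0.6024 0.1481 0.2224] sd [0. 0. 0.] tooly 79.05629056621733 0.0008754089288030599 F [-10.0896  -0.8036  13.3273]
[ -6.4099   0.1331 222.4466]
```

```bash
python3 -m creep '[[-0.002,0,0,0,0],[-0.001,0,0,0,0],[0,0,0,0,0],[0,0,0,0,0],[0,0,0,0,0]]'
python3 -c "
from h import *
e,a=avg(3);print(rel(e))"
```

```text
t: 15.72
ee_pos: [0.6038, 0.148, 0.2226]
eef_rot: [0.095, 0.995, -0.001, -0.006]
wrist_force: [-17.4, -2.2, 21.5]
finger_gap: 0.525
gripper_force: 66.2
t 15.8667 ee [0.6039 0.1479 0.2226] sd [0. 0. 0.] tooly 79.10342885131838 0.0007441248269956484 F [-17.5228  -1.2572  21.5288]
[ -4.979    0.292  222.5931]
```

```bash
python3 -m creep '[[0.003,0,0,0,0],[0.002,0,-0.0005,0,0],[0,0,0,0,0],[0,0,0,0,0]]'
python3 -c "
from h import *
e,a=avg(3);print(rel(e))"
python3 -m creep '[[0,0,0,0,1],[0,0,0,0,1],[0,0,0,0,1],[0,0,0,0,1],[0,0,0,0,1],[0,0,0,0,1],[0,0,0,0,1],[0,0,0,0,1],[0,0,-0.01,0,1],[0,0,-0.02,0,1],[0,0,-0.03,0,1],[0,0,-0.03,0,1],[0,0,-0.03,0,1],[0,0,-0.03,0,1],[0,0,-0.03,0,1],[0.02,0,-0.02,0,1],[0.03,0,0,0,1],[0.03,0,0,0,1],[0.03,0,0,0,1]]'
```

```text
t: 16.2
ee_pos: [0.6017, 0.148, 0.2224]
eef_rot: [0.096, 0.995, -0.0, -0.002]
wrist_force: [-5.3, -1.3, 4.1]
finger_gap: 0.529
gripper_force: 63.7
t 16.35 ee [0.6017 0.148  0.2224] sd [0. 0. 0.] tooly 79.02570640518304 0.001107918111399233 F [-6.3919 -1.6209  5.0688]
[ -7.1093  -0.0712 222.4313]
t: 17.93
ee_pos: [0.4934, 0.1688, 0.4238]
eef_rot: [0.096, 0.995, 0.0, 0.001]
wrist_force: [-0.4, 2.0, -0.4]
finger_gap: 0.999
gripper_force: 0.0
```

Run:
```python
from h import *
t=imaging.read_camera('top')[:,:,::-1];s=imaging.read_camera('side')[:,:,::-1]
cv2.imwrite('pics/t3f.png',t);cv2.imwrite('pics/s3f.png',s)
a=cv2.resize(t[170:300,205:305],(400,520),interpolation=cv2.INTER_CUBIC);b=cv2.resize(s[170:300,200:300],(400,520),interpolation=cv2.INTER_CUBIC)
cv2.imwrite('pics/c3.png',np.hstack([a,b]))
```

```text
(no output)
```

View pics/c3.png

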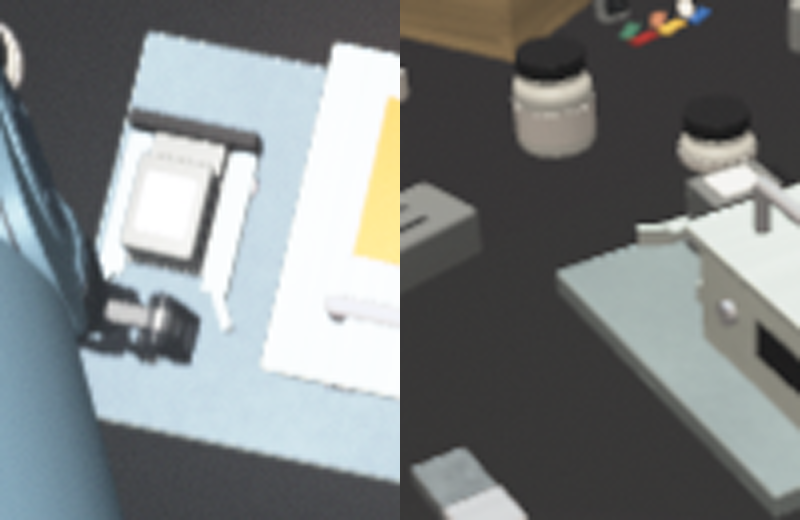

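The battery sits between the shoe walls with its nose at the dark end stop (about (185,145) in the left half) and is released. I check the label position numerically.

Run:
```python
from h import *
t=cv2.imread("pics/t3f.png").astype(int); s=cv2.imread("pics/s3f.png").astype(int)
lt=blob(t,t.min(2)>245,(236,211,20,22))
P=np.array([plane("top",q,.08)[:2]*1000 for q in lt.reshape(-1,2)],np.float32);r=cv2.minAreaRect(P);print("label rect",r)
d=np.array(r[0])-seat;print("label rel seat",d@ex,d@ey)
# nose-top (z .05) to stop-top (z .055) profile along x at y -10..10
for y in(-12,-5,5):
  xs=np.arange(10,60,2.)
  print(y,[int(t[tuple(np.round(proj("top",(*((seat+x*ex+y*ey)/1000),.05))).astype(int)[::-1])].mean()) for x in xs])
# start label rel. to foot in top0 for the label's offset on the battery
e,a=avg(2)
```

```text
label rect ((599.2880249023438, 147.96310424804688), (32.52338790893555, 38.1753044128418), 79.43858337402344)
label rel seat -9.480062258417574 -0.5559920474818103
-12 [245, 245, 243, 240, 239, 239, 238, 220, 220, 233, 238, 237, 237, 236, 214, 140, 140, 95, 103, 107, 107, 131, 188, 216, 218]
-5 [255, 255, 253, 245, 239, 238, 238, 232, 230, 236, 236, 237, 236, 234, 234, 188, 94, 89, 97, 101, 109, 159, 203, 203, 219]
5 [255, 255, 253, 243, 237, 237, 235, 227, 227, 227, 235, 236, 234, 234, 233, 180, 93, 93, 98, 102, 109, 161, 161, 213, 217]
t 18.1333 ee [0.4937 0.1692 0.4237] sd [0.0007 0.0002 0.    ] tooly 79.11344473189288 0.04146351476800447 F [0.7685 0.3449 0.3903]
```

Battery label centre is -9.5 mm along and -0.6 mm across relative to the seat (expected -10), and the nose edge is at +40 against the stop, so it is home. Now I go to the bar and turn the fingers to close along box x.

```bash
python3 -m creep '[[-0.0071,-0.0213,0,0,1],[-0.0071,-0.0213,0,0,1],[-0.0071,-0.0213,0,0,1],[-0.0071,-0.0213,0,0,1],[-0.0071,-0.0213,0,0,1],[-0.0071,-0.0213,0,0,1],[-0.0071,-0.0213,0,0,1],[-0.0071,-0.0213,0,0,1],[0,0,0,0,1]]'
python3 -m creep '[[0,0,0,1.2,1],[0,0,0,1.2,1],[0,0,0,1.2,1],[0,0,0,1.2,1],[0,0,0,1.2,1],[0,0,0,1.2,1],[0,0,0,1.2,1],[0,0,0,1.2,1],[0,0,0,1.2,1],[0,0,0,1.2,1],[0,0,0,1.2,1],[0,0,0,1.2,1],[0,0,0,1.2,1],[0,0,0,1.2,1],[0,0,0,1.2,1],[0,0,0,0,1],[0,0,0,0,1]]'
python3 -c "
from h import *
avg(3);togo((.5174,-.009,.307),-11)"
```

```text
t: 18.88
ee_pos: [0.5191, -0.0151, 0.4233]
eef_rot: [0.1, 0.995, -0.001, 0.001]
wrist_force: [-0.2, -1.0, 1.0]
finger_gap: 0.997
gripper_force: 0.0
t: 20.3
ee_pos: [0.5186, -0.0093, 0.4229]
eef_rot: [0.771, 0.637, 0.0, 0.0]
wrist_force: [0.2, -0.1, 0.1]
finger_gap: 1.001
gripper_force: 0.0
t 20.45 ee [ 0.5183 -0.0093  0.4228] sd [0.0001 0.     0.    ] tooly -10.825618310830999 0.023225188739609208 F [ 0.2848 -0.0337  0.0334]
t 20.45 ee [ 0.5182 -0.0093  0.4228] tooly -10.85584617402162 tilt 0.017916179715047616 GO [ 0.0002 -0.0009  0.1158] turn 0.028830765195675668 gap 1.0014262478347313 F [1.0185 0.2804 0.5558] q [-0.4589  0.3091  0.4787  1.8879 -0.1689  0.9839 -0.0951]
```

```bash
python3 -m creep '[[0,-0.001,0.02,0,1],[0,0,0.025,0,1],[0,0,0.025,0,1],[0,0,0.02,0,1],[0,0,0.016,0,1],[0,0,0.01,0,1],[0,0,0,0,1],[0,0,0,0,1]]'
python3 -m creep '[[0,0,0,0,0],[0,0,0,0,0],[0,0,0,0,0],[0,0,0,0,0],[0,0,0,0,0],[0,0,0,0,0],[0,0,0,0,0],[0,0,0,0,0],[0,0,0,0,0],[0,0,0,0,0],[0,0,0,0,0],[0,0,0,0,0]]'
python3 -c "
from h import *
avg(3)"
```

```text
t: 21.12
ee_pos: [0.5172, -0.0092, 0.3069]
eef_rot: [0.771, 0.636, -0.0, -0.0]
wrist_force: [-0.4, -0.3, -0.2]
finger_gap: 0.998
gripper_force: 0.0
t: 22.12
ee_pos: [0.5171, -0.009, 0.3068]
eef_rot: [0.772, 0.636, 0.0, 0.0]
wrist_force: [-0.0, 0.9, 2.3]
finger_gap: 0.118
gripper_force: 58.5
t 22.2667 ee [ 0.5171 -0.009   0.3068] sd [0. 0. 0.] tooly -10.979134680571716 0.0022408682548897218 F [0.549  0.3133 2.719 ]
```

The bar is gripped (gap 0.118, about 10 mm). I swing the lid along its arc, 3° a row, and check forces part-way.

```bash
python3 -m creep '[[0,0.0026,-0.0083,0,0],[0,0.0030,-0.0082,0,0],[0,0.0034,-0.0080,0,0],[0,0.0038,-0.0078,0,0],[0,0.0042,-0.0076,0,0],[0,0,0,0,0],[0,0,0,0,0]]'
python3 -m creep '[[0,0.0046,-0.0074,0,0],[0,0.0050,-0.0071,0,0],[0,0.0054,-0.0068,0,0],[0,0.0057,-0.0065,0,0],[0,0.0061,-0.0062,0,0],[0,0,0,0,0],[0,0,0,0,0]]'
python3 -c "
from h import *
avg(3)"
```

```text
t: 22.85
ee_pos: [0.5332, -0.0122, 0.3468]
eef_rot: [0.771, 0.636, -0.0, -0.001]
wrist_force: [-2.8, 1.6, -1.7]
finger_gap: 0.118
gripper_force: 58.7
t: 23.43
ee_pos: [0.5585, -0.0172, 0.381]
eef_rot: [0.772, 0.636, -0.002, -0.003]
wrist_force: [-12.1, 3.4, 4.6]
finger_gap: 0.118
gripper_force: 58.8
t 23.5833 ee [ 0.5584 -0.0171  0.3808] sd [0. 0. 0.] tooly -10.97580194278486 0.0010081151098540703 F [-11.7977   3.1453   4.8609]
```

```bash
python3 -m creep '[[0,0.0060,-0.0059,0,0],[0,0.0063,-0.0056,0,0],[0,0.0066,-0.0052,0,0],[0,0.0068,-0.0048,0,0],[0,0.0070,-0.0044,0,0],[0,0,0,0,0],[0,0,0,0,0]]'
python3 -m creep '[[0,0.0077,-0.0041,0,0],[0,0.0079,-0.0036,0,0],[0,0.0081,-0.0032,0,0],[0,0.0082,-0.0028,0,0],[0,0.0084,-0.0024,0,0],[0,0,0,0,0],[0,0,0,0,0],[0,0,0,0,0]]'
python3 - <<'E'
from h import *
e,a=avg(3)
d=(e-np.array([.5171,-.009,.3068]))*1000;dx=d[:2]@ex;b=np.array([-160+dx,45+d[2]]);print(dx,d[2],"R",np.hypot(*b),"angle",np.degrees(np.arctan2(b[1],-b[0]))-15.71)
t=imaging.read_camera('top')[:,:,::-1];s=imaging.read_camera('side')[:,:,::-1]
cv2.imwrite('pics/t4f.png',t);cv2.imwrite('pics/s4f.png',s)
a=cv2.resize(t[170:300,205:365],(400,325),interpolation=cv2.INTER_CUBIC);b=cv2.resize(s[150:300,220:395],(400,343),interpolation=cv2.INTER_CUBIC)[:325]
cv2.imwrite('pics/c4.png',np.hstack([a,b]))
E
```

```text
t: 24.17
ee_pos: [0.5911, -0.0236, 0.4088]
eef_rot: [0.772, 0.636, -0.001, -0.002]
wrist_force: [-15.9, 3.7, 17.3]
finger_gap: 0.118
gripper_force: 59.5
t: 24.83
ee_pos: [0.6321, -0.0316, 0.4253]
eef_rot: [0.772, 0.636, 0.001, 0.0]
wrist_force: [-7.2, 2.5, 11.3]
finger_gap: 0.115
gripper_force: 62.5
t 24.9833 ee [ 0.632  -0.0316  0.4253] sd [0. 0. 0.] tooly -10.984520644676053 0.0015504227242025092 F [-6.7271  2.1804  9.9603]
117.07924413237663 118.4913407427428 R 169.0313869732712 angle 59.580293222315
```

View pics/c4.png

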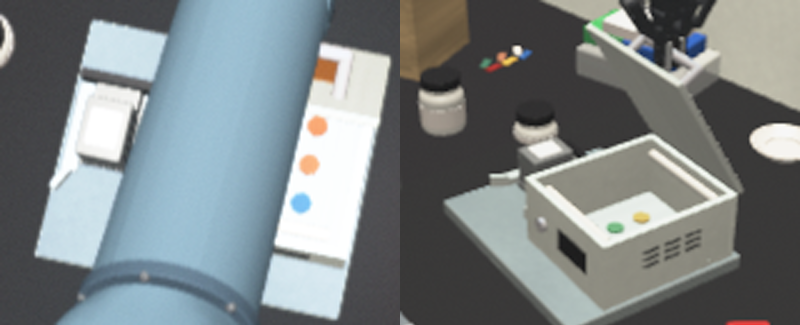

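Run:
```python
from h import *
for th in(54,57,60,63,66):
    c,s=np.cos(np.radians(th)),np.sin(np.radians(th));out=[]
    for y in(23,-153):
        for h in(0,8):
            x=115-200*c+h*s; z=110+200*s+h*c
            w=seat+(x-15)*ex+(y-105)*ey;out.append(proj("side",(*(w/1000),z/1000)))
    print(th,np.round(np.array(out),1).tolist())
```

```text
54 [[294.8, 166.9], [296.9, 164.7], [334.7, 193.7], [337.0, 191.2]]
57 [[297.5, 164.1], [299.7, 162.0], [337.7, 190.5], [340.1, 188.2]]
60 [[300.4, 161.4], [302.6, 159.4], [340.8, 187.5], [343.2, 185.3]]
63 [[303.3, 158.8], [305.6, 157.0], [344.0, 184.7], [346.5, 182.5]]
66 [[306.3, 156.5], [308.6, 154.7], [347.3, 182.0], [349.8, 180.0]]
```

Run:
```python
import cv2
im=cv2.imread('pics/s4f.png')[145:205,285:365];cv2.imwrite('pics/c5.png',cv2.resize(im,(640,480),interpolation=cv2.INTER_CUBIC))
```

```text
(no output)
```

View pics/c5.png

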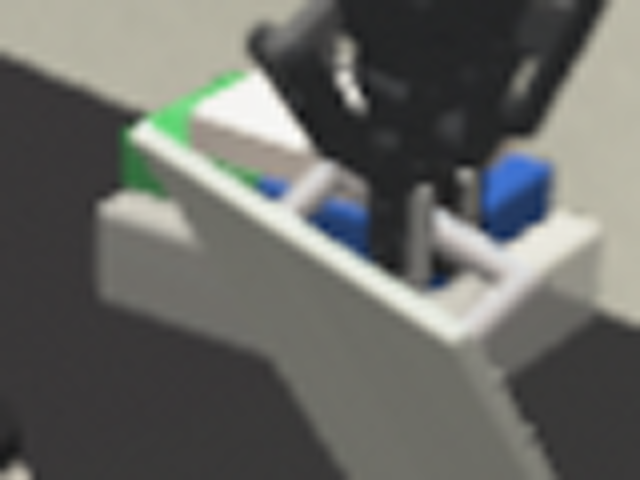

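In this crop the lid's front-edge corners fall at side pixels (301,161) and (341,188). The 60° prediction is (300.4,161.4) and (340.8,187.5), so the lid stands at 60° on the bar between the fingers. One last steadiness and battery check, then I hand in.

```bash
python3 -m creep '[[0,0,0,0,0],[0,0,0,0,0],[0,0,0,0,0],[0,0,0,0,0],[0,0,0,0,0],[0,0,0,0,0]]'
python3 - <<'E'
from h import *
from bench import robot
e,a=avg(3)
t=cv2.imread("pics/t4f.png").astype(int)
lt=blob(t,t.min(2)>245,(236,211,20,22))
r=cv2.minAreaRect(np.array([plane("top",q,.08)[:2]*1000 for q in lt.reshape(-1,2)],np.float32));d=np.array(r[0])-seat;print("label",d@ex,d@ey,r[2])
if abs(d@ex+9.5)<1.5: print(robot.close_job())
E
```

```text
t: 25.58
ee_pos: [0.6319, -0.0316, 0.4253]
eef_rot: [0.772, 0.636, 0.001, 0.0]
wrist_force: [-6.7, 2.7, 9.2]
finger_gap: 0.116
gripper_force: 62.5
t 25.7333 ee [ 0.6319 -0.0316  0.4253] sd [0. 0. 0.] tooly -10.982984410386463 0.00036953121958161405 F [-7.3931  2.1999 10.3836]
label -11.763191987573137 -0.924319529781342 78.55703735351562
```

Run:
```python
from h import *
A=cv2.imread("pics/t3f.png").astype(int);B=imaging.read_camera("top")[:,:,::-1].astype(int)
for t in(A,B):
  for th in(200,225,240,250):
    pass
  for y in(-8,0,8):
    xs=np.arange(-44,56,4.)
    print(y,[int(t[tuple(np.round(proj("top",(*((seat+x*ex+y*ey)/1000),.08 if x<22 else .05))).astype(int)[::-1])].mean()) for x in xs])
k=(slice(195,245),slice(225,262));g=lambda t:t[k].mean(2).astype(np.float32)
print(cv2.phaseCorrelate(g(A),g(B),cv2.createHanningWindow((37,50),cv2.CV_32F)))
for t in(A,B):
  lt=blob(t,t.min(2)>245,(236,211,20,22));r=cv2.minAreaRect(np.array([plane("top",q,.08)[:2]*1000 for q in lt.reshape(-1,2)],np.float32));print(r,cen(lt),cv2.contourArea(lt))
```

```text
-8 [92, 98, 236, 243, 247, 255, 255, 255, 255, 255, 255, 255, 255, 254, 239, 234, 222, 228, 230, 237, 236, 182, 101, 104, 177]
0 [112, 118, 236, 240, 247, 253, 255, 255, 255, 255, 255, 255, 255, 253, 237, 235, 227, 234, 230, 236, 233, 136, 91, 103, 126]
8 [104, 143, 220, 240, 241, 254, 255, 255, 255, 255, 255, 255, 255, 252, 237, 234, 219, 230, 234, 235, 233, 188, 86, 100, 158]
-8 [92, 98, 239, 246, 249, 255, 255, 255, 255, 255, 255, 255, 255, 254, 243, 238, 226, 232, 232, 241, 239, 187, 100, 103, 181]
0 [109, 117, 239, 244, 249, 254, 255, 255, 255, 255, 255, 255, 255, 254, 240, 238, 232, 238, 234, 239, 237, 139, 89, 103, 126]
8 [103, 147, 225, 243, 244, 255, 255, 255, 255, 255, 255, 255, 255, 253, 241, 238, 225, 233, 239, 239, 237, 193, 86, 98, 162]
((0.03424407444664368, -0.007709905752857793), 0.9707153608798981)
((599.2880249023438, 147.96310424804688), (32.52338790893555, 38.1753044128418), 79.43858337402344) [246.0583 220.9444] 180.0
((599.1262817382812, 147.8983917236328), (33.708038330078125, 40.398170471191406), 78.55703735351562) [246.1675 220.9735] 195.0
```

The battery has not moved: the phase shift between the two pictures is 0.03 px. The apparent label shift came from slightly brighter light meeting the fixed threshold. Handing in.

```bash
python3 -c "
from bench import robot
print(robot.close_job())"
```

```text
the job is handed in; nothing more can be done
None
```

Job handed in: the battery is fully home in its shoe and let go, and the gripper is holding the lid steady at about 60°; no verdict came back.

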